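# Gauge a brace bar and hold it inside a box guitar

## Task

Press the knob of the height gauge down until its sprung foot rests on the wooden brace bar lying under it, so that the gauge reads the bar's height, and hold it there for a moment. Then take the bar out of the gauge, tilt it lengthwise to thread it through the opening in the guitar's top without forcing it, and finish while still holding it in the gripper inside the body: wholly below the top, with one end hidden under the wood on the neck side of the opening and the other under the wood on the bridge side, and touching neither the top, the walls nor the floor of the body. Leave the other things on the bench where they are.

Things in the scene. Friction and masses are not known exactly. Their poses are not given: they have to be found in the camera images.
- guitar: Wooden box guitar on its back, fixed. Sizes in mm. Body 320 (x) x 190 (y) x 110 high; origin at the centre of its underside, x towards the neck, z up. Hollow: floor 6, walls 8, top 4 thick; inside 304 x 174 x 100 high. One opening in the top, 140 (x) x 90 (y), over the origin. On the top: fretboard 6 high, 48 wide from x=+132, neck on to x=+565; bridge 11 high at x=-138 to -118.
- opening (a point): Centre of the opening in the guitar's top, level with the upper face of the top (110 mm above the bench); axes as the guitar's: x along the opening's 140 mm length, towards the neck.
- bar_mid (a point): Centre of the loose brace bar (mm): plain straight light wood, 200 long (its x) x 12 wide (y) x 22 high (z), about 45 g. It stands on edge on the gauge's base plate along the gauge's x axis (within 2 degrees), its +x end under the foot. It is longer than the opening's diagonal (166).
- bar_end_a (a point): Centre of the bar's +x end face, 100 mm from bar_mid.
- bar_end_b (a point): Centre of the bar's -x end face, 100 mm from bar_mid.
- gauge: Height gauge, fixed. Sizes in mm. Origin at the centre of its base plate's underside; steel plate 280 (x) x 100 (y) x 12 high. A column 26 across, 137 high, at x=+115 carries, 78 to 98 above the bench, an arm 30 wide (40 at the column) that reaches back to x=+37 and guides the foot at x=+62. The bar's centre is at about x=-20, free from above and from both sides.
- knob_top (a point): Centre of the flat top of the gauge's black round knob, 30 mm across, which is joined to the foot by a rod; 136 mm above the bench when up. Push it straight down; the foot, 18 mm across, is straight below it, its underside 82 mm below this point.
- foot (a joint): Travel of gauge foot and knob downward, m. 0 = up, the foot's underside 42 mm over the base plate; the gauge's height reading is 42 mm less this travel, so resting on the 22 mm bar it is 0.020. A spring pushes it back up: about 2 N at the top, 4.6 N at the bar; released, it returns to 0 by itself.
- drill: Blue cordless drill lying on its side, origin under its barrel; to be left alone.
- pliers: Pliers with orange handles, about 160 mm long, lying on the bench; to be left alone.
- driver: Screwdriver 170 mm long lying on the bench between the guitar and the gauge; to be left alone.
- jar: Small lidded jar, 44 mm across, 45 mm high, beside the gauge's plate; to be left alone.
- capo: Small aluminium capo, 55 mm long, 12 mm high, lying on the guitar's top beside the fretboard end; to be left alone.
Mind the look-alikes: they are no part of the job. Of the things that look like the part that bears bar_mid, the middle-sized one is meant.

How it is judged:
By the outcome, as a careful person would: the job done as asked, in the order asked, and still so for the second after the job is handed in, while the arm keeps its last pose, push and grip.
It also fails if it takes over 61 s, if anything falls off the work surface, if the arm or the gripper's body presses on something with over 40 N, if the wrist force passes 120 N, or if a joint passes its speed limit or range.

## Robot

A 6-joint arm with a two-finger parallel gripper is mounted at the origin on the work surface. World frame = base frame: x ahead of the robot, y to its left, z up, the work surface at z = 0. Lengths are in m, angles in degrees, forces in N, time in s.
With the tool pointing down it reaches from about 0.35 to 0.875 m from the base axis. Payload 4.2 kg.
Tool frame: the origin (TCP) lies at the very end of the fingers, on their centre line; the grasp point (between the pads) lies 19 mm behind it (r.grip_point_offset is the distance from the TCP to the grasp point, in m); z points along the fingers, y is the line along which they close (so a half turn about z gives the same grasp; the last joint's range is limited). The gripper opens to 87 mm and grips with 3 to 60 N. Pads are 19 mm wide; open, the fingers measure 117 mm over their backs; the gripper's body (75 mm by 190 mm) begins 51 mm behind the grasp point.
Start: joints at [-55.543, 22.042, 0.453, 0, -68.411, -14.817], TCP at [0.21, -0.589, 0.185] pointing down, gripper open.
Joint ranges: [-179.83, 179.83], [-69.29, 118.12], [-61.27, 80.66], [-181.25, 117.63], [-171.15, -9.14], [-177.46, 177.46]. Speed limits (degrees/s): [159.86, 159.86, 180, 180, 180, 180].

## Interface

Orientations are given as a 3x3 rotation matrix whose columns are the frame's x, y, z axes.
In Python, from station import r, cams gives the robot as it stands. The module is installed in compiled form; this text tells all that it offers.
- The arm moves only by the shell command python3 -m handwheel 'ROWS'. ROWS is JSON, a list that holds one entry, the list of rows, each a list of 7 numbers: the turn, a rotation vector about the tool's x, y, z in units of 6 degrees (1.0 is 6 degrees), then the shift along the tool's x, y, z in m, then the finger opening in m, from 0 to 0.087. In form: [[[ax, ay, az, x, y, z, jaw], ...]]. A call has 1 to 12 rows; each row shifts and turns the commanded pose from where the row before left it, along the tool's axes as they then stand; what a row does not reach is not made up. A row lasts 1/10 s, in which the tool goes at most 50 mm and 8.59 degrees, less where a joint would pass 70% of its speed; a pose out of reach is approached as far as the arm can. A call with a gripper value outside its range is refused whole. The fingers move at their own pace and stop on an object; the grip force is fixed at half the most. Time passes only in rows, so rows that do not move let the fingers close. It gives the time, the measured TCP pose, the force, the opening and the grip force at its end, in the units of the state.
- r.sense(): the state, without advancing time (a new reading comes with each control period).
- cams.capture(name): name is "side" or "top"; returns the picture (480x640x3 uint8, red, green, blue); there is no depth.
- cams.get_calibration(name): a dict with "camera_matrix" (3x3 intrinsics, pixels), "k1" (the pictures are not rectified: a ray, as slopes to the right and down, at radius r is drawn at 1 + k1 r^2 times it, then the intrinsics apply), "rvec" (rotation vector, rad) and "tvec" (3), from world to camera coordinates, as OpenCV has them. Camera axes: x right, y down, z forward; pixel columns grow to the right and rows downward; lengths in m; the calibration is good to about 2 mm. A picture is of the moment at which its call begins. get_calibration takes no time and is no camera call.
- r.finish_job(): hands the job in; it is judged then, once.
The state is a dict: "time_s": time; "joints": joint angles; "joint_velocities": joint speeds; "effort": joint torques, N m; "tcp_pos": TCP position; "ee_rot": TCP orientation; "wrist_force": force on the tool from outside, world axes, zero at the start; "moment": the same for the moment, N m; "gripper_width": opening from 0.0 (shut) to 1.0 (fully open); "gripper_force": force on a finger pad.
Only numpy, scipy, OpenCV 4.12 (cv2) and the standard library are available. Lean on these libraries where they do the work, as an engineer would, in place of code of your own. Each camera call takes 0.05 s, during which the arm holds its last target. There are 200 camera calls.

## Working session

There is one attempt and no reset: what is moved stays moved. The work goes in short steps, Python scripts to look and compute and a shell command to move; the robot and the scene stay as the last step left them, time stands still between calls to the robot, and variables do not carry over. Pictures are saved under pics/ and viewed, at most 10 in all, crops included, and the job is handed in when it is done.

```bash
mkdir -p pics; cat > h.py <<'E'
import numpy as np, cv2
from station import r, cams
def cal(n):
    c=cams.get_calibration(n); return np.array(c['camera_matrix'],float),c['k1'],cv2.Rodrigues(np.array(c['rvec'],float))[0],np.array(c['tvec'],float).ravel()
def ray(n,u,v):
    K,k1,R,t=cal(n); p=cv2.undistortPoints(np.array([[[u,v]]],float),K,np.array([k1,0,0,0.]))[0,0]
    return -R.T@t, R.T@np.array([p[0],p[1],1])
def onz(n,u,v,z):
    o,d=ray(n,u,v); return o+d*(z-o[2])/d[2]
def proj(n,P):
    K,k1,R,t=cal(n); return cv2.projectPoints(np.array(P,float).reshape(-1,1,3),cv2.Rodrigues(R)[0],t,K,np.array([k1,0,0,0.]))[0][:,0]
E
python3 - <<'E'
from h import *
for n in('top','side'):
    cv2.imwrite(f'pics/{n}0.png',cams.capture(n)[:,:,::-1]); K,k,R,t=cal(n); print(n,K[0,0],k,-R.T@t,R[2])
s=r.sense();print(s['tcp_pos'],np.round(s['ee_rot'],3),s['gripper_width'],r.grip_point_offset)
E
```

```text
top 438.36673606275224 -0.011930566957105222 [0.4088568  0.00265104 1.13570017] [ 0.12666506 -0.0021976  -0.99194311]
side 563.2821091510447 -0.1663822924062396 [-0.3069552  -0.83985258  0.86335287] [ 0.60784514  0.58754859 -0.53414505]
[ 0.20987855 -0.58805289  0.18385908] [[-0.942 -0.336 -0.001]
 [-0.336  0.942  0.002]
 [ 0.     0.002 -1.   ]] 1.0000553959121437 0.0187
```

View pics/top0.png

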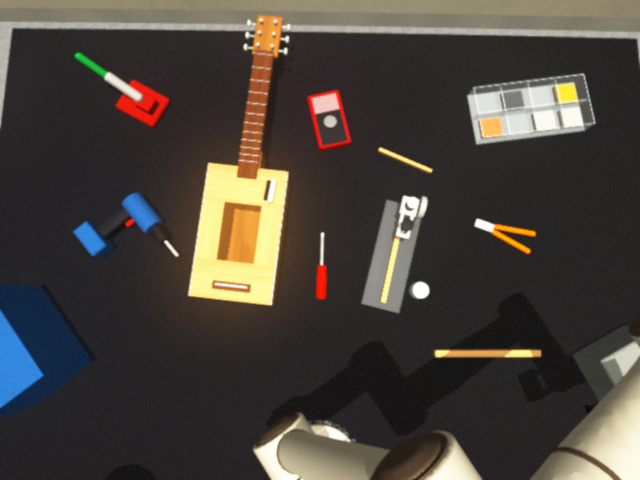

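View pics/side0.png

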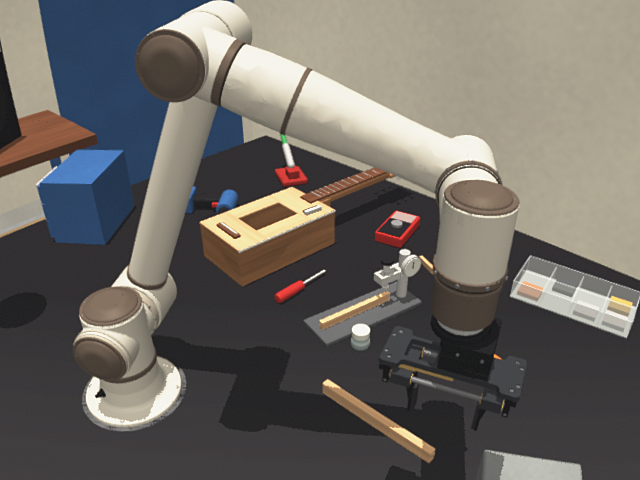

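The side and top views show three bar look-alikes: a short stick at top (405,160), the bar in the gauge at (390,270), and a long bar at (487,353). The middle-sized one is the bar in the gauge. I'll check that in one close crop.

```bash
python3 - <<'E'
from h import *
a=cv2.imread('pics/top0.png')[155:320,180:440]
cv2.imwrite('pics/c1.png',cv2.resize(a,None,fx=3,fy=3,interpolation=cv2.INTER_CUBIC))
b=cv2.imread('pics/side0.png')[230:360,290:450]
cv2.imwrite('pics/c2.png',cv2.resize(b,None,fx=4.5,fy=4.5,interpolation=cv2.INTER_CUBIC))
E
```

```text
(no output)
```

View pics/c1.png

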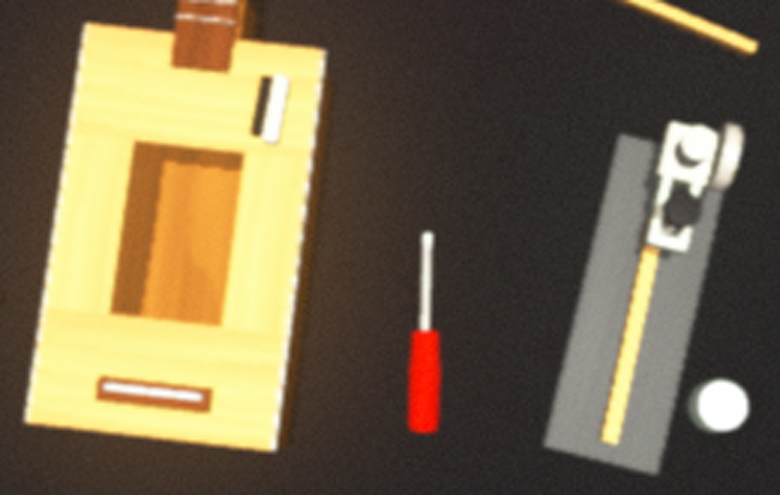

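View pics/c2.png

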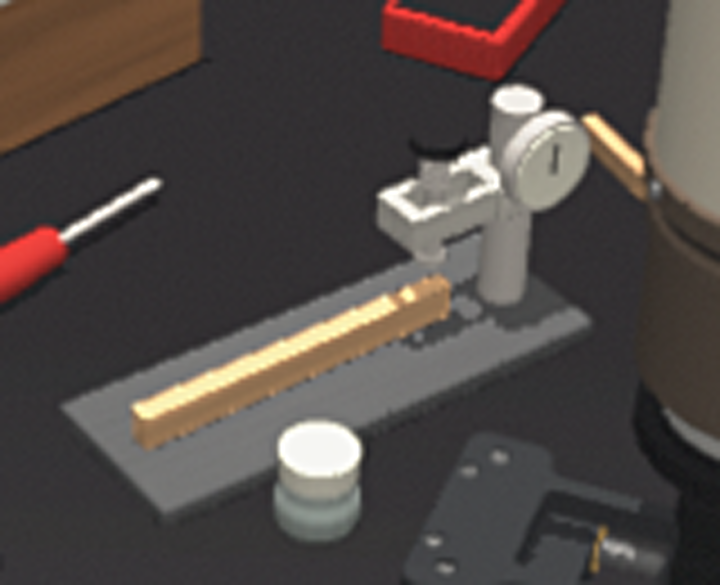

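The close crop confirms the bar under the gauge's arm (end b at crop 611,443; knob at 683,207). In the guitar, the opening's corners are at about (134,142), (243,153), (221,325) and (112,312).

```bash
python3 - <<'E'
from h import *
c=lambda u,v,z: onz('top',(u+.0)/3+180-.33,v/3+155-.33,z)
s=lambda u,v,z: onz('side',u/4.5+290-.4,v/4.5+230-.4,z)
def ang(d): return np.degrees(np.arctan2(d[1],d[0]))
G=[c(*p,.11) for p in[(85,24),(326,48),(277,450),(27,423)]]
O=[c(*p,.11) for p in[(134,142),(243,153),(221,325),(112,312)]]
for n,Q in(('guitar',G),('open',O)):
    print(n,np.mean(Q,0),[round(np.linalg.norm(Q[i]-Q[i-1]),3) for i in range(4)],ang(Q[0]-Q[3]),ang(Q[1]-Q[2]))
P=[c(545,447,.012),c(660,473,.012),c(620,135,.012)]
print('plate',P,ang(P[2]-P[0]),'ctr',(P[1]+P[2])/2, np.linalg.norm(P[2]-P[0]))
b=c(611,443,.034);f=c(650,252,.034);d=f-b;d/=np.linalg.norm(d)
print('bar top',b,ang(d),'mid',b+.1*d)
print('knob top',c(683,207,.136))
# side view
b2=s(134,407,.034);b3=s(150,420,.034);a1=s(415,275,.034);a2=s(448,285,.034)
print('side bar ends',b2,b3,a1,a2,'knob',s(440,141,.136))
print('side plate',s(62,405,.012),s(170,515,.012),s(590,320,.012))
E
```

```text
guitar [0.56133238 0.19411196 0.11      ] [np.float64(0.321), np.float64(0.195), np.float64(0.322), np.float64(0.195)] -5.277422551217079 -5.322631021839804
open [0.56133459 0.19528034 0.11      ] [np.float64(0.136), np.float64(0.087), np.float64(0.138), np.float64(0.086)] -4.751961362199907 -5.272770688485553
plate [array([ 0.39714694, -0.10447673,  0.012     ]), array([ 0.37682759, -0.20184716,  0.012     ]), array([ 0.66799102, -0.16892952,  0.012     ])] -13.385711857130042 ctr [ 0.52240931 -0.18538834  0.012     ] 0.27840740013357224
bar top [ 0.4014987  -0.15723553  0.034     ] -11.7390821217992 mid [ 0.49940712 -0.17758104  0.034     ]
knob top [ 0.58348784 -0.19845769  0.136     ]
side bar ends [ 0.40504608 -0.15176527  0.034     ] [ 0.40323845 -0.16464441  0.034     ] [ 0.58976056 -0.18617773  0.034     ] [ 0.59491995 -0.20485223  0.034     ] knob [ 0.57807702 -0.20465835  0.136     ]
side plate [ 0.39931963 -0.1051763   0.012     ] [ 0.37631553 -0.20370217  0.012     ] [ 0.64684842 -0.26443232  0.012     ]
```

```bash
cat >> h.py <<'E'
def Rt(yaw,th=0):
    "tool down, tool x along -(bar x) at world yaw, bar front tilted down by th deg"
    a,t=np.radians([yaw,th]); bx=np.array([np.cos(a)*np.cos(t),np.sin(a)*np.cos(t),-np.sin(t)]); y=np.array([-np.sin(a),np.cos(a),0])
    bz=np.cross(bx,y); return np.c_[-bx,y,-bz]
def delta(p,R):
    s=r.sense(); M=np.array(s['ee_rot']); rv=cv2.Rodrigues(M.T@R)[0].ravel()
    print('t',s['time_s'],'turn',np.round(np.degrees(rv)/6,3),'shift now',np.round(M.T@(np.array(p)-s['tcp_pos']),4),'shift after turn',np.round(R.T@(np.array(p)-s['tcp_pos']),4),'F',np.round(s['wrist_force'],1),'w',s['gripper_width']*.087,s['gripper_force'])
E
python3 -m handwheel '[[[0,0,1.3,0,0,0,0],[0,0,1.3,0,0,0,0],[0,0,1.3,0,0,0,0],[0,0,1.3,0,0,0,0]]]'
python3 -c "
from h import *
delta([.583,-.1992,.155],Rt(-11.7))"
```

```text
time_s: 0.5
tcp_pos: [0.2099, -0.5882, 0.1842]
ee_rot: [[-0.979, 0.206, -0.001], [0.206, 0.979, 0.001], [0.001, 0.001, -1.0]]
wrist_force: [0.8, 0.5, 0.7]
gripper_width: 0.723
gripper_force: 0.0
t 0.5 turn [ 0.011 -0.007 -0.032] shift now [-0.2849  0.4575  0.0295] shift after turn [-0.2864  0.4566  0.0292] F [0.8 0.5 0.7] w 0.06285907893648326 0.0
```

```bash
python3 -m handwheel '[[[0,0,0,-0.0238,0.038,0,0],[0,0,0,-0.0238,0.038,0,0],[0,0,0,-0.0238,0.038,0,0],[0,0,0,-0.0238,0.038,0,0],[0,0,0,-0.0238,0.038,0,0],[0,0,0,-0.0238,0.038,0,0],[0,0,0,-0.0238,0.038,0,0],[0,0,0,-0.0238,0.038,0,0],[0,0,0,-0.0238,0.038,0,0],[0,0,0,-0.0238,0.038,0,0],[0,0,0,-0.0238,0.038,0,0],[0,0,0,-0.0238,0.038,0,0]]]' >/dev/null
python3 -m handwheel '[[[0,0,0,0,0,0.01,0],[0,0,0,0,0,0.01,0],[0,0,0,0,0,0.01,0],[0,0,0,0,0,0,0]]]'
python3 - <<'E'
from h import *
delta([.583,-.1992,.136],Rt(-11.7))
a=cams.capture('side')[:,:,::-1][200:350,300:500];b=cams.capture('top')[:,:,::-1][150:300,340:540]
cv2.imwrite('pics/p1.png',np.hstack([cv2.resize(x,None,fx=2,fy=2,interpolation=cv2.INTER_CUBIC) for x in(a,b)]))
print(proj('side',[r.sense()['tcp_pos']]))
E
```

```text
time_s: 2.1
tcp_pos: [0.579, -0.1998, 0.1525]
ee_rot: [[-0.979, 0.202, -0.005], [0.202, 0.979, 0.001], [0.005, -0.0, -1.0]]
wrist_force: [-0.6, 0.7, -0.2]
gripper_width: 0.006
gripper_force: 0.0
t 2.1 turn [-0.    -0.045  0.006] shift now [-0.0039  0.0014  0.0165] shift after turn [-0.0038  0.0014  0.0165] F [-0.6  0.7 -0.2] w 0.0005289833858709347 0.0
[[386.96226177 253.03944045]]
```

View pics/p1.png

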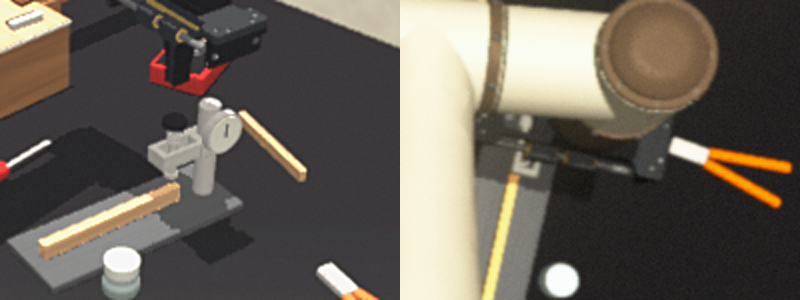

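The side crop shows the closed fingers straight above the black knob, at side pixel (388,260). The projected tip looks about 10 px lower than the visible one, so I'll correct sideways, go down a little and look closer.

```bash
python3 -m handwheel '[[[0,-0.045,0,-0.0038,0.0014,0.005,0],[0,0,0,0,0,0.005,0],[0,0,0,0,0,0,0],[0,0,0,0,0,0,0]]]'
python3 - <<'E'
from h import *
im=cams.capture('side')[:,:,::-1].copy()
delta([.583,-.1992,.136],Rt(-11.7))
p=r.sense()['tcp_pos']; q=proj('side',[p,[.583,-.1992,.136]]); print(q)
a=cv2.resize(im[200:300,340:440],None,fx=6,fy=6,interpolation=cv2.INTER_CUBIC)
for k,c in zip(q,((0,255,0),(255,0,255))): cv2.circle(a,tuple(int(v) for v in (k-[340,200])*6+3),3,c,-1)
cv2.imwrite('pics/p2.png',cv2.convertScaleAbs(a,alpha=1.6,beta=20))
E
```

```text
time_s: 2.6
tcp_pos: [0.5852, -0.1986, 0.1447]
ee_rot: [[-0.98, 0.2, 0.004], [0.2, 0.98, -0.001], [-0.004, -0.0, -1.0]]
wrist_force: [0.1, 0.2, 0.1]
gripper_width: 0.003
gripper_force: 0.0
t 2.65 turn [-0.001  0.046  0.024] shift now [ 0.0022 -0.0011  0.0089] shift after turn [ 0.0022 -0.0011  0.009 ] F [ 1.   0.2 -0.5] w 0.0003066236832680125 0.0
[[387.46299946 255.44783691]
 [386.82837593 259.17269564]]
```

View pics/p2.png

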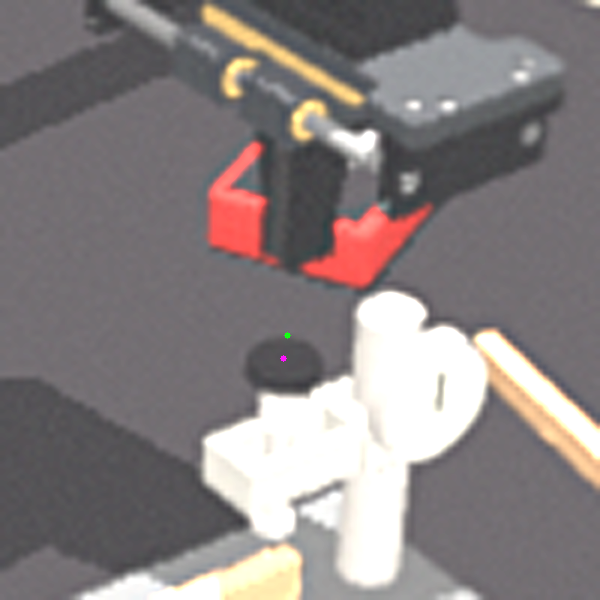

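```bash
python3 - <<'E'
from h import *
M=np.array([[-.942,-.336,0],[-.336,.942,0],[0,0,-1]]);p=np.array([.2099,-.588,.1839])
print(proj('side',[p,p+M@[0,.0435,0],p-M@[0,.0435,0]]))
s=r.sense();p=np.array(s['tcp_pos']);print(proj('side',[p,p+[0,0,.02],p+[0,0,.025],p+[.02,0,0],p+[0,.02,0]]))
E
```

```text
[[438.4292563  431.17925303]
 [410.87392577 422.67502059]
 [466.5452653  439.6887263 ]]
[[387.46299946 255.44783691]
 [387.97940943 248.18732011]
 [388.1092379  246.35333496]
 [392.71628418 252.01961688]
 [380.71186025 252.2246351 ]]
```

```bash
python3 - <<'E'
import cv2
a=cv2.imread('pics/side0.png')[320:440,370:530]
cv2.imwrite('pics/c3.png',cv2.convertScaleAbs(cv2.resize(a,None,fx=4,fy=4,interpolation=cv2.INTER_CUBIC),alpha=2,beta=20))
E
```

```text
(no output)
```

View pics/c3.png

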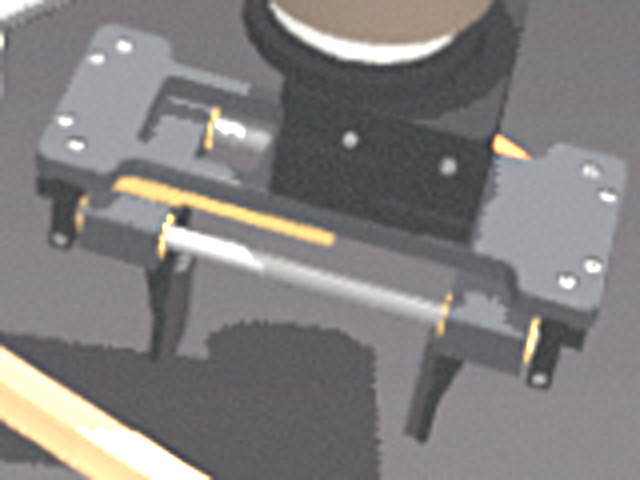

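The visible tips sit about 10–11 px above the reported TCP, both at the start and now. Touching the knob will tell which is right, so I'll descend in small steps.

```bash
for i in 1 2 3; do python3 -m handwheel '[[[0,0,0,0,0,0.004,0],[0,0,0,0,0,0,0],[0,0,0,0,0,0,0]]]' | egrep 'pos|force'; done
python3 - <<'E'
from h import *
im=cams.capture('side')[:,:,::-1].copy()
cv2.imwrite('pics/p3.png',cv2.convertScaleAbs(cv2.resize(im[200:300,340:440],None,fx=5,fy=5,interpolation=cv2.INTER_CUBIC),alpha=1.6,beta=20))
E
```

```text
tcp_pos: [0.5852, -0.1984, 0.1407]
wrist_force: [-0.6, -0.3, -0.2]
gripper_force: 0.0
tcp_pos: [0.5852, -0.1985, 0.1366]
wrist_force: [0.5, -0.4, -0.4]
gripper_force: 0.0
tcp_pos: [0.5852, -0.1985, 0.1326]
wrist_force: [-0.6, 0.1, -1.3]
gripper_force: 0.0
```

```bash
for i in 1 2 3 4 5; do python3 -m handwheel '[[[0,0,0,0,0,0.004,0],[0,0,0,0,0,0,0],[0,0,0,0,0,0,0]]]' | egrep 'pos|force: \['; done
python3 - <<'E'
from h import *
im=cams.capture('side')[:,:,::-1].copy()
cv2.imwrite('pics/p3.png',cv2.convertScaleAbs(cv2.resize(im[200:300,340:440],None,fx=5,fy=5,interpolation=cv2.INTER_CUBIC),alpha=1.6,beta=20))
E
```

```text
tcp_pos: [0.5853, -0.1985, 0.1287]
wrist_force: [0.6, -0.1, -1.0]
tcp_pos: [0.5853, -0.1985, 0.1247]
wrist_force: [-0.2, -0.1, -0.6]
tcp_pos: [0.5853, -0.1985, 0.1207]
wrist_force: [-0.4, 0.9, 0.1]
tcp_pos: [0.5853, -0.1985, 0.1167]
wrist_force: [0.2, -0.4, -0.1]
tcp_pos: [0.5853, -0.1985, 0.1127]
wrist_force: [-0.1, -0.3, 0.7]
```

View pics/p3.png

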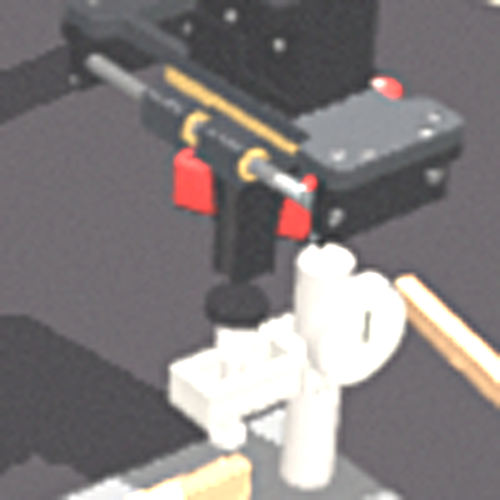

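The side crop shows the finger end at about (389,255), still just above the knob at (387.6,260), which hasn't moved. The real tip is therefore about 25 mm above the reported TCP, and I'll keep going down.

```bash
for i in 1 2 3 4; do python3 -m handwheel '[[[0,0,0,0,0,0.003,0],[0,0,0,0,0,0,0],[0,0,0,0,0,0,0]]]' | egrep 'pos|force: \['; done
python3 - <<'E'
from h import *
im=cams.capture('side')[:,:,::-1].copy()
s=r.sense();print(s['time_s'],s['joints'],s['wrist_force'])
# knob: dark blob track; white rod below
a=im[240:300,370:410]; g=cv2.cvtColor(a,cv2.COLOR_BGR2GRAY); ref=cv2.cvtColor(cv2.imread('pics/side0.png')[240:300,370:410],cv2.COLOR_BGR2GRAY)
print(g[:,17][4:40]);print(ref[:,17][4:40])
E
```

```text
tcp_pos: [0.5854, -0.1985, 0.1097]
wrist_force: [-0.6, -0.2, -0.3]
tcp_pos: [0.5854, -0.1985, 0.1067]
wrist_force: [-0.5, 0.2, 0.7]
tcp_pos: [0.5854, -0.1985, 0.1037]
wrist_force: [0.4, 0.1, 0.0]
tcp_pos: [0.5854, -0.1985, 0.1007]
wrist_force: [0.1, -0.4, 1.0]
6.4 [-3.72685959e+00  2.51522491e+01 -7.42288065e+00  4.81074766e-02
 -5.71631068e+01 -9.78524650e+01] [0.58417616 0.29172396 0.53879998]
[ 32  33  31  33  31  28  31  29  29  29  31  31  29  32  29  29  32  36
  40  36  31  63 145 160 172 165 166 167 159 152 154 172 181 157 151 155]
[ 48  46  49  48  50  49  49  48  49  47  49  50  49  49  48  49  49  49
  50  31  28  53 124 139 147 143 144 145 138 130 131 174 251 156 124 132]
```

```bash
python3 - <<'E'
from h import *
print(onz('top',426,226,.225),onz('top',426,226,.25))
im=cams.capture('top')[:,:,::-1].copy(); cv2.imwrite('pics/t4.png',im)
p=np.array(r.sense()['tcp_pos']);M=np.array(r.sense()['ee_rot'])
for h in(.07,.09): print(h,proj('top',[p+M@[x,y,-h] for x,y in((.0375,.095),(.0375,-.095),(-.0375,-.095),(-.0375,.095))]))
cv2.imwrite('pics/t4c.png',cv2.convertScaleAbs(cv2.resize(im[150:280,340:500],None,fx=5,fy=4.6,interpolation=cv2.INTER_CUBIC),alpha=2,beta=20))
E
```

```text
[ 0.56361038 -0.2199179   0.225     ] [ 0.55936218 -0.21380807  0.25      ]
0.07 [[365.46208238 227.37400757]
 [449.1164624  245.644579  ]
 [455.13398102 213.21008753]
 [372.23264632 195.22600723]]
0.09 [[366.40983958 225.94543273]
 [451.80531122 244.59060676]
 [457.92010251 211.49877712]
 [373.30997387 193.1515601 ]]
```

View pics/t4c.png

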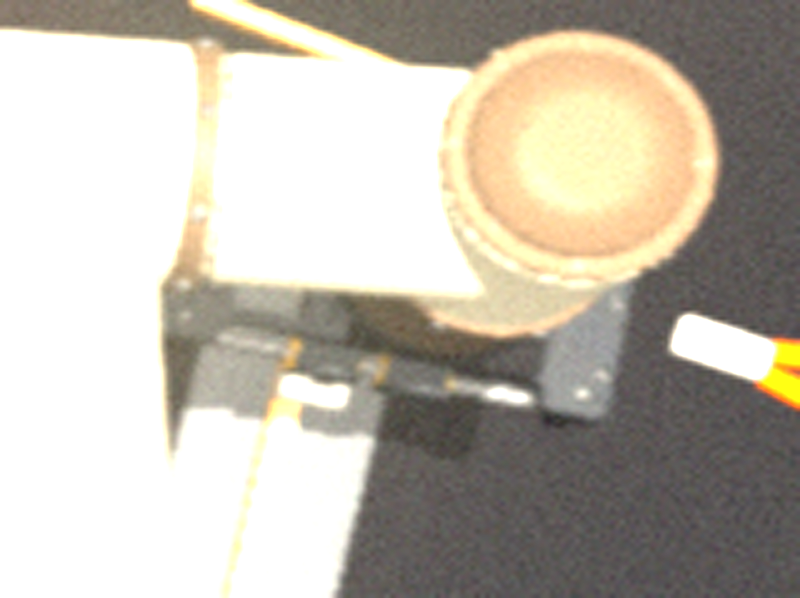

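In the top crop the gripper's right end sits at about (463,225), and the finger blocks are centred near (414,229) above the knob line. That fits a tip that is higher along z but laterally aligned, so contact should come now.

```bash
for i in 1 2 3 4; do python3 -m handwheel '[[[0,0,0,0,0,0.003,0],[0,0,0,0,0,0,0],[0,0,0,0,0,0,0],[0,0,0,0,0,0,0]]]' | egrep 'pos|force: \['; done
python3 - <<'E'
from h import *
g=cv2.cvtColor(cams.capture('side'),cv2.COLOR_RGB2GRAY)
print(g[248:290,384:392:3].T)
E
```

```text
tcp_pos: [0.5859, -0.1986, 0.0982]
wrist_force: [-0.1, -0.9, 1.7]
tcp_pos: [0.5858, -0.1986, 0.095]
wrist_force: [-0.1, -0.7, 1.8]
tcp_pos: [0.5857, -0.1985, 0.0919]
wrist_force: [1.4, -0.3, 2.1]
tcp_pos: [0.5856, -0.1985, 0.0889]
wrist_force: [1.8, -0.8, 1.8]
[[ 38  37  34  39  38  36  39  37  39  40  38  35  38  39  39  40  40  40
   35  32  48 106 161 166 153 151 158 148 161 180 167 152 153 156 154 154
  149 141 141 142 144 151]
 [ 31  29  29  29  30  29  32  31  29  28  32  34  31  27  28  28  30  36
   44  36  39  93 171 169 163 172 163 181 179 156 151 154 157 156 155 147
  124 126 114 121 157 173]
 [ 31  31  31  32  28  31  34  28  28  28  33  29  30  30  29  32  36  41
   38  28  44 110 157 161 156 159 183 180 156 151 155 156 156 148 104  70
  124 134  92  82  83  83]]
```

```bash
for i in 1 2 3 4; do python3 -m handwheel '[[[0,0,0,0,0,0.002,0],[0,0,0,0,0,0,0],[0,0,0,0,0,0,0]]]' | egrep 'pos|force: \['; done
python3 - <<'E'
from h import *
g=cv2.cvtColor(cams.capture('side'),cv2.COLOR_RGB2GRAY)
print(g[260:285,384:392:3].T,r.sense()['wrist_force'])
E
```

```text
tcp_pos: [0.5856, -0.1985, 0.0868]
wrist_force: [1.6, 0.4, 3.4]
tcp_pos: [0.5856, -0.1985, 0.0848]
wrist_force: [1.6, 0.2, 1.7]
tcp_pos: [0.5856, -0.1985, 0.0828]
wrist_force: [0.7, -0.1, 3.2]
tcp_pos: [0.5856, -0.1986, 0.0808]
wrist_force: [2.3, -0.1, 3.6]
[[ 39  38  39  41  39  39  41  39  39  36  30  63 142 161 164 164 170 180
  165 152 153 156 154 153 149]
 [ 29  34  30  31  29  28  30  32  34  44  32  40  92 166 174 172 178 155
  150 154 157 155 154 147 126]
 [ 32  30  31  27  30  30  32  38  38  34  29  74 154 167 182 179 156 151
  155 156 156 148 103  70 123]] [ 1.34270225 -0.19259072  3.4764359 ]
```

```bash
for i in 1 2 3 4; do python3 -m handwheel '[[[0,0,0,0,0,0.001,0],[0,0,0,0,0,0,0],[0,0,0,0,0,0,0]]]' | egrep 'pos|force: \['; done
```

```text
tcp_pos: [0.5856, -0.1985, 0.0798]
wrist_force: [1.1, 0.4, 3.8]
tcp_pos: [0.5856, -0.1985, 0.0788]
wrist_force: [1.6, 0.3, 3.3]
tcp_pos: [0.5857, -0.1985, 0.0788]
wrist_force: [-0.6, 0.9, 7.4]
tcp_pos: [0.5857, -0.1986, 0.0787]
wrist_force: [-1.0, 2.4, 11.1]
```

The foot stopped at TCP z 0.0788 and the force climbed to 11 N, so it's resting on the bar. The true tip is therefore 37 mm above the reported TCP. I'll hold here, then retreat upward.

```bash
python3 -m handwheel '[[[0,0,0,0,0,0,0],[0,0,0,0,0,0,0],[0,0,0,0,0,0,0],[0,0,0,0,0,0,0],[0,0,0,0,0,0,0],[0,0,0,0,0,0,0],[0,0,0,0,0,0,0],[0,0,0,0,0,0,0],[0,0,0,0,0,0,0],[0,0,0,0,0,0,0],[0,0,0,0,0,0,0],[0,0,0,0,0,0,0]]]' | egrep 'pos|force'
python3 -m handwheel '[[[0,0,0,0,0,-0.01,0],[0,0,0,0,0,-0.02,0],[0,0,0,0,0,-0.03,0],[0,0,0,0.03,0.001,0,0.045],[0,0,0,0.03,0.001,0,0.045],[0,0,0,0.03,0.001,0,0.045],[0,0,0,0.03,0,0,0.045],[0,0,0,0,0,0,0.045],[0,0,0,0,0,0,0.045],[0,0,0,0,0,0,0.045]]]'
python3 - <<'E'
from h import *
delta([.4657,-.1706,.03],Rt(-11.7))
im=cams.capture('side')[:,:,::-1].copy(); top=cams.capture('top')[:,:,::-1].copy()
cv2.imwrite('pics/s5.png',im);cv2.imwrite('pics/t5.png',top)
s=r.sense();p=np.array(s['tcp_pos'])+[0,0,.037];M=np.array(s['ee_rot'])
print('pred tips',proj('side',[p+M@[0,y,0] for y in(-.0225,.0225)]))
E
```

```text
tcp_pos: [0.5858, -0.1986, 0.0787]
wrist_force: [-1.1, 2.9, 11.2]
gripper_force: 5.5
time_s: 12.75
tcp_pos: [0.4688, -0.1716, 0.136]
ee_rot: [[-0.98, 0.201, 0.004], [0.201, 0.98, -0.001], [-0.004, -0.0, -1.0]]
wrist_force: [0.1, -0.1, 0.2]
gripper_width: 0.493
gripper_force: 0.0
t 12.75 turn [-0.001  0.04   0.022] shift now [0.0037 0.0004 0.106 ] shift after turn [0.0032 0.0004 0.106 ] F [ 0.1 -0.1  0.2] w 0.04291298724601443 0.0
pred tips [[352.01513341 266.23364432]
 [339.66903565 256.83809753]]
```

```bash
python3 -m handwheel '[[[0,0.04,0.02,0.0032,0.0004,0.03,0.045],[0,0,0,0,0,0.03,0.045],[0,0,0,0,0,0.03,0.045],[0,0,0,0,0,0.03,0.045],[0,0,0,0,0,0.006,0.045],[0,0,0,0,0,0,0.045],[0,0,0,0,0,0,0.045]]]'
python3 - <<'E'
from h import *
delta([.4657,-.1706,.03],Rt(-11.7))
im=cams.capture('side')[:,:,::-1].copy(); cv2.imwrite('pics/s6.png',im)
s=r.sense();p=np.array(s['tcp_pos'])+[0,0,.037];M=np.array(s['ee_rot'])
q=proj('side',[p+M@[0,y,0] for y in(-.0225,.0225)]);print(q,p)
x0,y0=300,230
a=cv2.resize(im[y0:y0+110,x0:x0+140],None,fx=5.4,fy=5.4,interpolation=cv2.INTER_CUBIC)
a=cv2.convertScaleAbs(a,alpha=1.7,beta=25)
for k in q: cv2.circle(a,tuple(int(v) for v in (k-[x0,y0]+.5)*5.4),3,(0,255,0),-1)
cv2.imwrite('pics/v10.png',a)
E
```

```text
time_s: 13.55
tcp_pos: [0.4669, -0.1707, 0.0113]
ee_rot: [[-0.979, 0.202, 0.002], [0.202, 0.979, -0.001], [-0.003, -0.0, -1.0]]
wrist_force: [0.4, -0.0, 0.7]
gripper_width: 0.518
gripper_force: 0.0
t 13.55 turn [-0.     0.024  0.007] shift now [ 0.0011 -0.0001 -0.0187] shift after turn [ 0.0012 -0.0001 -0.0187] F [ 0.4 -0.   0.7] w 0.0450805000562729 0.0
[[349.68109689 311.24634468]
 [338.06246585 301.29624186]] [ 0.46704452 -0.17067575  0.04862024]
```

View pics/v10.png

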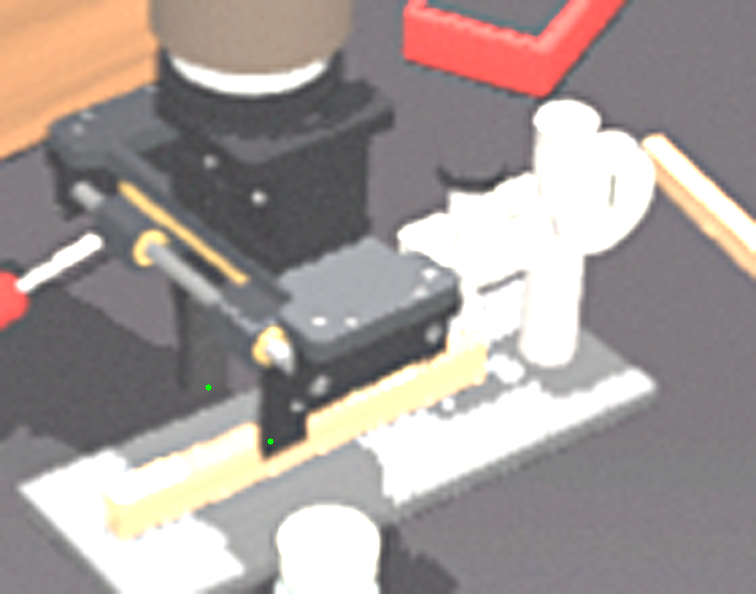

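The side view shows the near fingertip at crop (283,450) and the far one at (200,385), straddling the bar. The 37 mm offset matches them well. Next I'll work out how far the body sits above the tip and where the jar is.

```bash
python3 - <<'E'
from h import *
s=r.sense();p=np.array(s['tcp_pos'])+[0,0,.037];M=np.array(s['ee_rot'])
f=lambda P:np.round((proj('side',P)-[300,230]+.5)*5.4)
for h in(.03,.04,.05,.06,.07): print(h,f([p+M@[x,y,-h] for x,y in((.0375,-.095),(-.0375,-.095),(.0375,.095))]).tolist())
# jar centre at top of lid
j=onz('top',720/3+180,405/3+155,.045);print('jar',j)
b=[-np.sin(np.radians(-11.7)),np.cos(np.radians(-11.7)),0];d=j-p;print('jar rel: along tool x,y',M.T@d)
E
```

```text
0.03 [[308.0, 512.0], [453.0, 442.0], [42.0, 280.0]]
0.04 [[308.0, 492.0], [455.0, 423.0], [42.0, 262.0]]
0.05 [[309.0, 473.0], [456.0, 404.0], [41.0, 243.0]]
0.06 [[310.0, 453.0], [457.0, 384.0], [41.0, 224.0]]
0.07 [[311.0, 433.0], [459.0, 365.0], [40.0, 205.0]]
jar [ 0.43323725 -0.24666008  0.045     ]
jar rel: along tool x,y [ 0.01776395 -0.08125     0.00354071]
```

The body is about 75–80 mm above the real tip, so it clears the jar. I'll descend to about 2 mm above the plate and grip.

```bash
python3 -m handwheel '[[[0,0.02,0,0.001,0,0.012,0.045],[0,0,0,0,0,0.012,0.045],[0,0,0,0,0,0.0085,0.045],[0,0,0,0,0,0,0.045]]]' | egrep 'pos|force'
python3 -m handwheel '[[[0,0,0,0,0,0,0],[0,0,0,0,0,0,0],[0,0,0,0,0,0,0],[0,0,0,0,0,0,0],[0,0,0,0,0,0,0],[0,0,0,0,0,0,0],[0,0,0,0,0,0,0]]]'
```

```text
tcp_pos: [0.4636, -0.1702, -0.0232]
wrist_force: [0.0, -0.6, 0.0]
gripper_force: 0.0
time_s: 14.7
tcp_pos: [0.4647, -0.1703, -0.022]
ee_rot: [[-0.979, 0.202, -0.001], [0.202, 0.979, 0.0], [0.001, 0.0, -1.0]]
wrist_force: [-0.5, 1.7, 1.4]
gripper_width: 0.136
gripper_force: 30.0
```

```bash
python3 -m handwheel '[[[0,0,0,0,0,-0.006,0],[0,0,0,0,0,0,0],[0,0,0,0.02,0,0,0],[0,0,0,0.03,0,0,0],[0,0,0,0.03,0,0,0],[0,0,0,0,0,-0.03,0],[0,0,0,0,0,-0.04,0],[0,0,0,0,0,-0.04,0],[0,0,0,0,0,-0.04,0],[0,0,0,0,0,-0.04,0],[0,0,0,0,0,0,0],[0,0,0,0,0,0,0]]]'
python3 - <<'E'
from h import *
s=r.sense();p=np.array(s['tcp_pos']);M=np.array(s['ee_rot'])
im=cams.capture('side')[:,:,::-1].copy();cv2.imwrite('pics/s7.png',im)
t=cams.capture('top')[:,:,::-1].copy();cv2.imwrite('pics/t7.png',t)
# bar model: centre 9..10mm behind tip, offset -x tool 0.035
for n,I in(('side',im),('top',t)):
    hsv=cv2.cvtColor(I,cv2.COLOR_BGR2HSV); m=cv2.inRange(hsv,(8,60,90),(35,255,255))
    k,l,st,c=cv2.connectedComponentsWithStats(m)
    print(n,'pred a,b',np.round(proj(n,[p+[0,0,.037]+M@[x,0,-.009] for x in(-.135,.065)])).tolist())
    for i in range(1,k):
        if st[i,4]>60: print(st[i],c[i].round())
E
```

```text
time_s: 15.9
tcp_pos: [0.3865, -0.154, 0.1745]
ee_rot: [[-0.979, 0.203, 0.001], [0.203, 0.979, 0.001], [-0.001, 0.001, -1.0]]
wrist_force: [-0.5, -0.1, -0.9]
gripper_width: 0.136
gripper_force: 30.0
side pred a,b [[365.0, 236.0], [287.0, 266.0]]
[42  0 21 32 63] [50. 13.]
[  47    1   53   43 1009] [68. 17.]
[108  14   7  29 126] [111.  28.]
[159  33   8  32  74] [164.  48.]
[ 11  57  31   8 106] [27. 60.]
[253  83  19  24  71] [259.  93.]
[289  82  47  16 525] [312.  90.]
[  0 116  33  52 787] [ 16. 147.]
[ 71 122  25  23 251] [ 80. 133.]
[305 145  25   6  63] [315. 148.]
[293 148  42  34 546] [315. 166.]
[ 333  160   81   38 1031] [371. 177.]
[238 186  57  45 698] [263. 216.]
[ 199  210  114   77 3651] [255. 255.]
[289 213  30  19  87] [304. 222.]
[  0 217  46  21 146] [ 22. 227.]
[216 222  26  17 142] [228. 231.]
[323 231  46  28 274] [350. 245.]
[419 255  35  36 290] [437. 274.]
[ 62 281  34  13  91] [ 76. 289.]
[518 285  23  13 163] [529. 291.]
[  79  287   62   39 1745] [110. 306.]
[611 295  22  11 100] [622. 300.]
[609 301  21  13 127] [619. 307.]
[114 326  41  43 771] [132. 345.]
[470 344  48  39 659] [491. 362.]
[ 93 364  41  19 116] [113. 377.]
[ 322  378  114   85 1386] [378. 423.]
top pred a,b [[408.0, 247.0], [389.0, 342.0]]
[   0    0  640   19 7535] [367.   6.]
[  187    13   197   467 17083] [252. 224.]
[553  83  25  21 422] [565.  93.]
[479 117  24  21 415] [491. 127.]
[378 147  55  26 337] [405. 160.]
[491 224  45  30 572] [513. 236.]
[ 385  246  157  112 4911] [447. 320.]
[345 392  15  88 391] [351. 441.]
```

```bash
cat >> h.py <<'E'
GO=np.array([.5613,.1947,0]);GY=-5.2
def G2W(x,z,y=0):
    a=np.radians(GY); return GO+[x*np.cos(a)-y*np.sin(a),x*np.sin(a)+y*np.cos(a),z]
OFF=np.array([-.035,0,-.046])
def goto(x,z,th,y=0):
    R=Rt(GY,th); delta(G2W(x,z,y)-R@OFF,R)
def where():
    s=r.sense();M=np.array(s['ee_rot']);c=np.array(s['tcp_pos'])+M@OFF;R=Rt(GY)
    g=lambda P:np.round(1000*(np.array([-R[:,0],R[:,1],[0,0,1]])@(P-GO)),1)
    print('guitar frame mm: c',g(c),'a',g(c+M@[-.1,0,0]),'b',g(c+M@[.1,0,0]),'F',np.round(s['wrist_force'],1),'t',s['time_s'])
E
python3 -c "
from h import *
goto(-.15,.19,18)"
```

```text
t 16.0 turn [ 0.173  2.957 -1.074] shift now [0.0945 0.3548 0.016 ] shift after turn [0.0463 0.3632 0.0315] F [-0.1  0.3 -1.2] w 0.01195766801685986 29.99890387058258
```

```bash
python3 -m handwheel '[[[0.058,0.986,-0.358,0,0,0,0],[0.058,0.986,-0.358,0,0,0,0],[0.058,0.986,-0.358,0,0,0,0],[0,0,0,0,0.04,0,0],[0,0,0,0,0.04,0,0],[0,0,0,0,0.04,0,0],[0,0,0,0,0.04,0,0],[0,0,0,0,0.04,0,0],[0,0,0,0,0.04,0,0],[0,0,0,0,0.04,0,0],[0,0,0,0,0,0,0],[0,0,0,0,0,0,0]]]'
python3 - <<'E'
from h import *
goto(-.15,.19,18); where()
s=r.sense();p=np.array(s['tcp_pos']);M=np.array(s['ee_rot'])
for n in('side','top'):
    I=cams.capture(n);cv2.imwrite(f'pics/{n}8.png',I[:,:,::-1])
    A=p+M@[-.135,0,-.046]; B=p+M@[-.135,0,-.009]+[0,0,.037]
    print(n,'tool-z bias',proj(n,[A+M@[0,0,-.011],A+M@[0,0,.011]]).round(1).tolist(),'world bias',proj(n,[B+M@[0,0,-.011],B+M@[0,0,.011]]).round(1).tolist())
E
```

```text
time_s: 17.2
tcp_pos: [0.4109, 0.125, 0.1722]
ee_rot: [[-0.947, 0.088, -0.309], [0.085, 0.996, 0.025], [0.31, -0.003, -0.951]]
wrist_force: [0.2, -0.5, -0.9]
gripper_width: 0.137
gripper_force: 30.0
t 17.2 turn [-0.03  -0.008  0.012] shift now [0.0466 0.0832 0.0308] shift after turn [0.0467 0.0831 0.031 ] F [ 0.2 -0.5 -0.9] w 0.011889951908997604 29.99879390001297
guitar frame mm: c [-96.  -82.9 205. ] a [ -0.9 -82.8 174.1] b [-191.  -83.  236.] F [ 0.2 -0.5 -0.9] t 17.2
side tool-z bias [[285.6, 201.5], [283.9, 209.5]] world bias [[282.1, 202.3], [280.4, 210.4]]
top tool-z bias [[270.5, 229.9], [271.2, 234.3]] world bias [[269.8, 234.9], [270.5, 239.2]]
```

```bash
python3 - <<'E'
from h import *
for n,w in(('top',(215,262,255,285)),('side',(185,225,262,300))):
    d=cv2.absdiff(cv2.imread(f'pics/{n}8.png'),cv2.imread(f'pics/{n}0.png')).sum(2)
    y0,y1,x0,x1=w; print(n,'cols',x0)
    for y in range(y0,y1,2): print(y,''.join('%4d'%v for v in d[y,x0:x1]))
E
```

```text
top cols 255
215  184 188 185 189 208 311 394 388 369 340 341 356 361 335 296 343 313 135  44  28  26  28  32  28  30  30  38  57  59  34
217  181 191 183 193 236 337 375 375 354 351 356 356 323 297 341 368 341 195  62  27  23  32  23  26  30  32  35  63  53  61
219  190 191 199 211 244 319 348 345 355 365 296 224 225 315 357 362 348 241  90  35  30  32  31  28  25  36  37  60  64  47
221  206 207 184 193 256 334 348 356 342 270 209 220 286 334 337 355 351 279 114  49  40  55  49  60  55  65  90  76  65  48
223  204 186 178 196 270 356 359 314 215 196 246 306 317 326 335 360 364 354 271 194 186 215 222 215 218 199 192 103  57  66
225  180 179 187 213 310 294 222 176 219 285 299 305 330 327 341 344 359 375 373 321 248 227 226 215 224 239 249 142  47  52
227  188 181 163 158 169 193 228 260 282 285 291 311 325 320 334 340 364 379 394 386 309 244 222 213 208 213 202 113  67  52
229  156 133 129 146 184 251 263 259 272 275 300 307 317 322 331 350 358 366 381 402 366 275 228 199 195 159 121  93  48  59
231  145 138 159 174 241 256 263 274 264 287 297 313 310 320 323 336 343 361 382 395 36
[... 4366 characters left out ...]
  65  68  65  65  62  65  59  62  65  84 112 126  69  62  60  57  56  61
217   64  65  63  65  65  66  62  66  72  64  68  66  66  62  58  59  65  67  72  60  61  62  58  66  69  96 128  67  62  62  58  58  59  64  64  62  62  63
219   67  67  64  65  65  64  64  59  67  62  65  62  65  63  63  64  57  54  65  74  98 129  66  61  64  62  60  61  64  63  62  61  61  62  59  57  59  59
221   62  59  60  63  66  59  68  62  62  65  67  71  70  55  40  26 118  73  64  66  66  65  71  71  76  77  76  75  75  75  75  75  73  72  68  69  67  68
223   57  64  64  61  63  69  69  74  77  62  10  58 102 114 114 113  86  71  74  76  72  71  99 113 114 114 115 113 117 119 120 124 121  96  87  63  48  72
```

```bash
python3 - <<'E'
from h import *
t=cv2.imread('pics/top8.png')
for v in (224,232,240): print(v,[t[v,u].tolist() for u in (262,266,270,272,274,277,280,283)])
t=cv2.imread('pics/t7.png'); m=cv2.inRange(cv2.cvtColor(t,cv2.COLOR_BGR2HSV),(8,60,90),(35,255,255))
for v in (245,246,248,252,258,264,270): x=np.where(m[v,380:430])[0]; print(v,(x.min()+380,x.max()+380) if len(x) else None)
E
```

```text
224 [[125, 156, 175], [97, 122, 132], [87, 109, 118], [76, 100, 113], [72, 126, 174], [78, 148, 207], [113, 164, 201], [29, 51, 77]]
232 [[109, 137, 150], [101, 126, 137], [86, 111, 120], [80, 103, 111], [69, 88, 102], [80, 143, 201], [112, 145, 165], [27, 45, 68]]
240 [[116, 140, 154], [107, 134, 143], [93, 118, 127], [83, 105, 117], [73, 96, 117], [84, 141, 192], [64, 85, 102], [22, 37, 54]]
245 None
246 (np.int64(406), np.int64(410))
248 (np.int64(404), np.int64(412))
252 (np.int64(404), np.int64(411))
258 (np.int64(402), np.int64(410))
264 (np.int64(401), np.int64(409))
270 (np.int64(400), np.int64(408))
```

```bash
python3 - <<'E'
from h import *
def tri(a,b):
    o1,d1=ray('side',*a);o2,d2=ray('top',*b)
    A=np.c_[d1,-d2]; s=np.linalg.lstsq(A,o2-o1,rcond=None)[0]; P,Q=o1+s[0]*d1,o2+s[1]*d2
    return (P+Q)/2,np.linalg.norm(P-Q)
print('end now',tri((285,204),(278,225)))
s=r.sense();p=np.array(s['tcp_pos']);M=np.array(s['ee_rot'])
print('pred',p+M@[-.135,0,-.046])
I=cv2.imread('pics/side8.png')
for v in range(190,222,2): print(v,[I[v,u].tolist() for u in range(270,296,4)])
# side 7 check
m=cv2.inRange(cv2.cvtColor(cv2.imread('pics/s7.png'),cv2.COLOR_BGR2HSV),(8,60,90),(35,255,255))[225:265,320:372]
print([(v+225,int(np.where(m[v])[0].min())+320,int(np.where(m[v])[0].max())+320) for v in range(0,40,3) if m[v].any()])
E
```

```text
end now (array([0.55983486, 0.10303099, 0.18064536]), np.float64(0.021248815704791504))
pred [0.55303444 0.11094251 0.17478317]
190 [[35, 35, 35], [35, 34, 35], [38, 36, 37], [69, 92, 118], [212, 253, 252], [209, 246, 247], [199, 245, 248]]
192 [[37, 35, 35], [36, 34, 34], [36, 33, 32], [111, 160, 206], [215, 246, 247], [208, 245, 247], [208, 245, 247]]
194 [[31, 31, 34], [29, 30, 33], [31, 30, 34], [175, 247, 255], [217, 247, 247], [214, 246, 247], [207, 245, 247]]
196 [[205, 255, 255], [215, 255, 255], [216, 255, 255], [221, 251, 250], [214, 246, 247], [217, 247, 247], [212, 246, 247]]
198 [[212, 246, 248], [205, 245, 248], [216, 247, 248], [217, 247, 247], [215, 246, 247], [217, 247, 247], [217, 246, 247]]
200 [[219, 248, 247], [217, 247, 248], [209, 247, 248], [220, 248, 248], [218, 247, 248], [214, 246, 247], [217, 247, 247]]
202 [[157, 225, 249], [155, 222, 248], [135, 197, 239], [136, 202, 240], [165, 232, 250], [217, 247, 247], [215, 246, 247]]
204 [[105, 146, 189], [105, 144, 186], [108, 148, 190], [107, 147, 190], [101, 140, 186], [218, 247, 247], [217, 247, 247]]
206 [[106
[... 402 characters left out ...]
98, 140], [64, 95, 135], [62, 91, 130], [63, 94, 134], [83, 117, 160]]
214 [[66, 98, 141], [67, 98, 140], [65, 96, 136], [63, 92, 133], [65, 96, 138], [59, 87, 127], [79, 119, 168]]
216 [[65, 97, 138], [65, 95, 136], [64, 94, 133], [65, 95, 137], [57, 82, 119], [133, 202, 249], [226, 253, 250]]
218 [[65, 95, 136], [63, 94, 132], [64, 94, 135], [51, 76, 113], [152, 229, 255], [222, 250, 249], [214, 246, 247]]
220 [[63, 93, 132], [63, 92, 132], [63, 91, 132], [205, 255, 255], [222, 250, 248], [219, 248, 248], [221, 248, 248]]
[(231, 362, 365), (234, 355, 368), (237, 354, 367), (240, 355, 367), (243, 354, 364), (246, 346, 356), (249, 338, 348), (252, 331, 341), (255, 323, 333), (258, 323, 325)]
```

The side view confirms the bar end at (287,207) as predicted, so the offset lies along the tool axis. In the top view the arm hides the bar. I'll move to the start of the slide.

```bash
python3 -m handwheel '[[[-0.03,-0.008,0.012,0.016,0.028,0,0],[0,0,0,0.016,0.028,0.01,0],[0,0,0,0.0146,0.027,0.01,0],[0,0,0,0,0,0.01,0],[0,0,0,0,0,0,0],[0,0,0,0,0,0,0]]]' | egrep 'pos|_force: \['
python3 -c "
from h import *
goto(-.145,.1541,18); where()"
```

```text
tcp_pos: [0.3662, 0.211, 0.1594]
wrist_force: [-0.6, 0.7, 0.3]
t 17.9 turn [ 0.017  0.027 -0.025] shift now [-0.0148  0.0014  0.0354] shift after turn [-0.0149  0.0014  0.0353] F [-0.6  0.7  0.3] w 0.01166491760706231 29.998891353607178
guitar frame mm: c [-148.3   -1.6  192.5] a [-53.1  -1.9 161.8] b [-243.5   -1.4  223.1] F [-0.6  0.7  0.3] t 17.9
```

```bash
python3 -m handwheel '[[[0.017,0.027,-0.025,-0.0149,0.0014,0.012,0],[0,0,0,0,0,0.0233,0],[0,0,0,0,0,0,0],[0,0,0,0,0,0,0]]]' | egrep 'pos|_force: \['
python3 - <<'E'
from h import *
goto(-.145,.1541,18); where()
s=r.sense();p=np.array(s['tcp_pos']);M=np.array(s['ee_rot'])
for n in('side','top'):
    I=cams.capture(n)[:,:,::-1];cv2.imwrite(f'pics/{n}9.png',I)
    q=proj(n,[p+M@[-.135,-.006,-.046+z] for z in(-.011,.011)]+[p+M@[-.135,.006,-.046+z] for z in(-.011,.011)]);print(n,q.round(1).tolist())
    u0=int(q[0,0]);v0=int(q[:2,1].mean())
    print('at row',v0,'from',u0-10,[I[v0,u].tolist() for u in range(u0-10,u0+12,2)])
    print('at col',u0-6,'from',v0-12,[I[v,u0-6].tolist() for v in range(v0-12,v0+14,2)])
E
```

```text
tcp_pos: [0.3702, 0.2126, 0.1219]
wrist_force: [-0.1, -0.0, -0.3]
t 18.3 turn [0.003 0.008 0.006] shift now [ 0.0003 -0.0005  0.0008] shift after turn [ 0.0003 -0.0005  0.0008] F [-0.1 -0.  -0.3] w 0.011660542481359464 29.99897003173828
guitar frame mm: c [-144.5    0.5  154.8] a [-49.3   0.6 124. ] b [-239.6    0.5  185.7] F [-0.1 -0.  -0.3] t 18.3
side [[254.1, 213.7], [252.6, 221.4], [251.5, 212.1], [250.0, 219.7]]
at row 217 from 244 [[102, 141, 180], [102, 140, 180], [102, 141, 180], [103, 141, 180], [103, 141, 180], [87, 122, 160], [60, 88, 127], [63, 92, 131], [62, 92, 132], [64, 94, 135], [64, 94, 134]]
at col 248 from 205 [[216, 250, 250], [219, 248, 248], [209, 246, 247], [204, 245, 247], [173, 237, 252], [107, 147, 191], [102, 141, 180], [98, 137, 174], [107, 148, 189], [59, 86, 125], [99, 137, 179], [118, 164, 210], [119, 166, 213]]
top [[236.9, 250.4], [238.2, 254.3], [231.7, 249.9], [233.1, 253.7]]
at row 252 from 226 [[35, 84, 141], [48, 119, 196], [59, 149, 235], [65, 143, 216], [81, 157, 219], [72, 144, 202], [37, 86, 137], [34, 79, 132], [37, 79, 132], [31, 77, 132], [33, 80, 134]]
at col 230 from 240 [[46, 113, 192], [51, 133, 219], [54, 142, 227], [54, 142, 229], [54, 145, 233], [57, 149, 234], [59, 149, 235], [59, 150, 234], [60, 147, 231], [62, 140, 219], [58, 121, 181], [74, 142, 201], [89, 162, 216]]
```

The bar end matches the prediction to within 1 px in both views. Now I'll slide it in along its own axis.

```bash
python3 -m handwheel '[[[0,0,0,-0.02,0,0,0],[0,0,0,-0.02,0,0,0],[0,0,0,-0.02,0,0,0],[0,0,0,-0.02,0,0,0],[0,0,0,0,0,0,0],[0,0,0,0,0,0,0]]]' | egrep '_force'
python3 -c "
from h import *
where();goto(.036,.0953,18)"
```

```text
wrist_force: [-0.7, -0.0, -1.2]
gripper_force: 30.0
guitar frame mm: c [-68.9   1.4 130.2] a [26.3  1.5 99.4] b [-164.     1.2  161. ] F [-0.7 -0.  -1.2] t 19.0
t 19.0 turn [0.013 0.008 0.011] shift now [-0.1105 -0.0015  0.0009] shift after turn [-0.1105 -0.0014  0.0008] F [-0.7 -0.  -1.2] w 0.011871085954305294 29.998977184295654
```

```bash
python3 -m handwheel '[[[0.013,0.008,0.011,-0.02,-0.0014,0.0008,0],[0,0,0,-0.02,0,0,0],[0,0,0,-0.02,0,0,0],[0,0,0,0,0,0,0]]]' | egrep '_force: '
python3 -m handwheel '[[[0,0,0,-0.02,0,0,0],[0,0,0,-0.02,0,0,0],[0,0,0,-0.0105,0,0,0],[0,0,0,0,0,0,0],[0,0,0,0,0,0,0]]]' | egrep '_force: '
python3 -c "
from h import *
where();goto(.04,.0625,18)"
```

```text
wrist_force: [-1.1, 0.1, -1.8]
gripper_force: 30.0
wrist_force: [-0.0, 0.4, -1.0]
gripper_force: 30.0
guitar frame mm: c [34.8  0.2 95.2] a [129.9   0.2  64.2] b [-6.020e+01  1.000e-01  1.262e+02] F [-0.   0.4 -1. ] t 19.9
t 19.9 turn [-0.005 -0.009  0.006] shift now [-0.0151 -0.0001  0.0295] shift after turn [-0.015  -0.0001  0.0295] F [-0.   0.4 -1. ] w 0.011800333637593585 29.998860955238342
```

```bash
python3 -m handwheel '[[[0,0,0,-0.007,0,0.004,0],[0,0,0,-0.004,0,0.0085,0],[0,0,0,-0.002,0,0.0085,0],[0,0,0,-0.002,0,0.0085,0],[0,0,0,0,0,0,0],[0,0,0,0,0,0,0]]]' | egrep '_force: '
python3 -c "
from h import *
where();goto(.04,.0625,9);goto(.0,.074,0)"
```

```text
wrist_force: [-0.8, -0.3, -0.7]
gripper_force: 30.0
guitar frame mm: c [40.6 -0.  61.6] a [135.7   0.   30.6] b [-54.4  -0.1  92.6] F [-0.8 -0.3 -0.7] t 20.5
t 20.5 turn [-0.012 -1.511  0.005] shift now [-0.0068  0.0001  0.0043] shift after turn [-0.006   0.0001  0.0053] F [-0.8 -0.3 -0.7] w 0.01156240261190454 29.99895930290222
t 20.5 turn [-0.011 -3.011  0.006] shift now [0.0265 0.0001 0.0094] shift after turn [0.0281 0.0001 0.0007] F [-0.8 -0.3 -0.7] w 0.01156240261190454 29.99895930290222
```

```bash
python3 -m handwheel '[[[-0.003,-0.75,0,0,0,0,0],[-0.003,-0.75,0,0,0,0,0],[-0.003,-0.75,0,0,0,0,0],[-0.003,-0.76,0.006,0,0,0,0],[0,0,0,0.014,0,0,0],[0,0,0,0.014,0,0,0],[0,0,0,0,0,0,0],[0,0,0,0,0,0,0]]]' | egrep '_force: '
python3 - <<'E'
from h import *
where()
s=r.sense();p=np.array(s['tcp_pos']);M=np.array(s['ee_rot'])
I=cams.capture('top')[:,:,::-1].copy();cv2.imwrite('pics/t11.png',I);S=cams.capture('side')[:,:,::-1].copy();cv2.imwrite('pics/s11.png',S)
ctr=p+M@OFF
print('top bar pred ctr, lips',proj('top',[ctr,G2W(.07,.11),G2W(-.07,.11),ctr+M@[-.07,0,-.011]]).round(1).tolist())
q=proj('top',[ctr+M@[-.06,0,-.011]])[0]
print([I[int(q[1]),int(q[0])+k].tolist() for k in range(-10,11,2)])
# other things unmoved: bright-colour centroids
for n,B in(('top',I),('side',S)):
    A=cv2.imread(f'pics/{n}0.png')
    for nm,lo,hi in(('orange',(5,180,150),(14,255,255)),('red',(0,200,120),(3,255,255)),('blue',(100,150,60),(125,255,255))):
        f=lambda X:[(v:=np.argwhere(cv2.inRange(cv2.cvtColor(X,cv2.COLOR_BGR2HSV),lo,hi)>0)).mean(0).round(1).tolist(),len(v)]
        print(n,nm,f(A),f(B))
E
```

```text
wrist_force: [0.2, 0.6, -0.6]
gripper_force: 30.0
guitar frame mm: c [ 1.   0.5 76. ] a [101.    0.6  76.2] b [-99.    0.5  75.8] F [ 0.2  0.6 -0.6] t 21.3
top bar pred ctr, lips [[241.5, 233.8], [242.9, 203.3], [235.2, 261.5], [244.4, 204.8]]
[[40, 99, 163], [51, 118, 195], [49, 121, 196], [40, 103, 171], [66, 135, 187], [161, 248, 253], [166, 251, 254], [116, 211, 240], [41, 103, 165], [44, 109, 180], [46, 109, 178]]
top orange [[141.3, 270.0], 2107] [[133.7, 273.7], 1928]
top red [[139.7, 217.2], 2038] [[140.5, 217.8], 2064]
top blue [[327.4, 47.2], 9489] [[328.5, 44.0], 8787]
side orange [[356.2, 496.8], 6] [[363.2, 490.7], 179]
side red [[nan, nan], 0] [[nan, nan], 0]
side blue [[156.8, 103.2], 2006] [[135.3, 134.6], 954]<stdin>:13: RuntimeWarning: Mean of empty slice.
  ret = um.true_divide(
```

The top view shows the bar at the predicted spot, level and centred in the opening. Both ends are about 30 mm under the wood, and there is no contact force.

```bash
python3 -m handwheel '[[[0,0,0,0,0,0,0],[0,0,0,0,0,0,0],[0,0,0,0,0,0,0]]]' | egrep 'force|time'; python3 -c "
from h import *
print(r.finish_job())"
```

```text
time_s: 21.7
wrist_force: [-1.2, 0.8, -0.8]
gripper_force: 30.0
the job is handed in; nothing more can be done
None
```

I handed the job in at 21.7 s: the foot was held on the bar for over a second, and the bar is now held level inside the body, about 30 mm under the wood at each end, with no contact force on the wrist; I found no sign that anything else moved, but the arm blocked part of the view for that check.

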